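Set the length stop of the bread-slicing board

TASK

Set the length stop of the bread-slicing board: push the crossbar of the black T-grip to draw the spring-loaded steel leg out until its black index line is level with the white line on the red mark clip, and pause there with the yellow cam lever still open. Then, keeping the leg at the mark all the while, squeeze the cam lever shut, flat against the grip's stem, and finish while still holding leg and lever like that: the program ends with the fingers squeezing lever and stem together and the leg at the mark, nothing let go. Do not shift the red clip or disturb the bowl, loaf tin, jar and timer.

Things in the scene. Friction and masses are not known exactly. Their poses are not given: they have to be found in the camera images.
- board: Fixed wooden bread-slicing board, 20 mm thick, with an aluminium channel for the leg; other place and yaw each time. Origin on the table under the leg's centre line; the wood spans x -60 to +150, y -180 to +220 mm. The leg is drawn out along its +y. Channel walls: x +-13 to +-22 mm, top at z 36 mm
- housing (a point): Centre of the top of the grey spring housing on the board, at its (0, -150, 56) mm; 60 mm (x) by 50 mm (y). Beside it at board x 40 to 136, y -167 to -149 stands the white knife guide, top z 95 mm; along the board's far edge, x 136 to 148, a wooden fence, top z 80 mm
- leg (a joint): How far the steel leg is drawn out of its spring housing along the board's +y, in m: 0 (start, home) to 0.09 (end stop). A spring always pulls it home: about 2.5 N at 0, rising 0.6 N per cm to 7.8 N at the end; it slides home when let go, also with the lever shut. The leg's index is at the mark when this equals mark
- mark (a joint): Setting of the red mark clip along the channel, in m, 0 to 0.09, on the same scale as leg; 0.03 to 0.08 at the start. It is stiff and is to be left where it is
- lever (a joint): Angle of the yellow cam lever, rad: 0 shut (parallel to the stem), about 0.45 to 0.55 open at the start. It stays where it is left: no spring, about 2.5 N applied 20 mm from its pivot moves it
- grip: Black T-grip fixed upright on the leg, axes as the board's. Origin in the corner of stem and crossbar, 68 mm above the table, at the board's (0, -48, 68) mm when leg = 0. Crossbar: x -52 to +52, y 0 to +8, 44 to 90 mm above the table; fingers on its -y side push it towards +y. Stem: x -18 to 0, y -52 to 0, 50 to 86 mm above the table. Leg below: 24 mm wide, top at 38 mm
- grip_point (a point): Point fixed on the grip, at its (-3.5, -13, 0) mm: 13 mm before the crossbar's push face, midway across stem plus shut lever (there 29 mm wide in x, from -18 to +11 mm), 68 mm above the table. Open fingers centred here straddle stem and open lever (there about 43 mm wide, and wider towards the free end) and close along the board's x
- paddle: Yellow paddle of the cam lever, 10 mm thick, 45 mm long, 34 mm high (51 to 85 mm above the table). Origin on its upright pivot pin, at the grip's (6, -3, 0) mm; the paddle runs from the pin along its own -y, from 2 to 47 mm. Open, its free end swings out towards the board's +x; pressing it towards -x closes it
- paddle_tip (a point): Free end of the yellow paddle, 47 mm from its pivot pin
- leg_index (a point): Black index line across the top of the leg, 98 mm in +y from the crossbar's push face, 38.5 mm above the table; axes as the board's
- mark_line (a point): White line on top of the red clip (16 by 10 mm) that sits on the near (-x) channel wall, at board x -22 mm, 40.5 mm above the table; axes as the board's. The leg is at the mark when leg_index and mark_line have the same y along the board
- bowl: Steel bowl, rim radius 65 mm, 55 mm high, loose bystander, origin under its centre
- loaf_tin: Dark loaf tin 90 by 180 by 60 mm, loose bystander, origin under its centre
- jar: Amber jar with brass cap, radius 35 mm, 100 mm high, loose bystander, origin under its centre
- timer: White kitchen timer 50 by 70 by 60 mm, loose bystander, origin under its centre

How it is judged (in metres and radians):
On the way, in this order (a step that is already met when the one before it is completed fails the run):
1. the leg is held at the mark with the cam lever still open (y of leg_index in the frame of mark_line between -0.005 and 0.005 m and velocity of joint leg between -0.01 and 0.01 m/s and value of joint lever above 0.35 rad and contact force between the fingers and grip above 1 N), for 0.2 s.
2. the cam lever is squeezed shut with the leg still at the mark (y of leg_index in the frame of mark_line between -0.005 and 0.005 m and value of joint lever below 0.1 rad and contact force between the fingers and paddle above 2 N), for 0.2 s.
At the end, for the whole second after the job is handed in: The leg's index is within 5 mm of the mark line and still, the cam lever is shut (under 0.1 rad), and the fingers still squeeze the paddle (over 2 N) and the grip with it (over 3 N): the robot holds leg and lever to the end (all of step 2 and velocity of joint leg between -0.01 and 0.01 m/s and contact force between the fingers and grip above 3 N); the arm keeps its last pose, push and grip.
It fails at once if the lever is being closed while the leg is more than 10 mm from the mark (value of joint lever below 0.25 rad and not (y of leg_index in the frame of mark_line between -0.01 and 0.01 m)).
It fails at once if the red mark clip is shifted more than 4 mm (distance of mark_line from where it was at the start of the episode above 0.004 m).
It fails at once if a bystander is shifted more than 15 mm (distance of any of bowl, loaf_tin, jar, timer from where it was at the start of the episode above 0.015 m).
It also fails if it takes over 32 s, if anything falls off the work surface, if the arm or the gripper's body presses on something with over 40 N, if the wrist force passes 120 N, or if a joint passes its speed limit or range.

ROBOT

A 7-joint arm with a two-finger parallel gripper is mounted at the origin on the work surface. World frame = base frame: x ahead of the robot, y to its left, z up, the work surface at z = 0. Lengths are in mm, angles in rad, forces in N, time in s.
With the tool pointing down it reaches from about 400 to 850 mm from the base axis. Payload 4.5 kg.
Tool frame: the origin (TCP) lies between the finger pads; the fingertips stand 8 mm ahead of it and the grasp point (between the pads) lies 11 mm behind it (bot.tip_extent is the distance from the TCP to the fingertips, in mm); z points along the fingers, y is the line along which they close (so a half turn about z gives the same grasp; the last joint's range is limited). The gripper opens to 85 mm and grips with 20 to 120 N. Pads are 22 mm wide; open, the fingers measure 114 mm over their backs; the gripper's body (76 mm by 85 mm) begins 54 mm behind the grasp point. The pads swing forward as they close: fully open they stand 13 mm farther back than shut.
Start: joints at [1.14, 0.689, -0.195, 1.565, 0.157, 0.902, -0.215], TCP at [280.183, -558.704, 239.317] pointing down, gripper open.
Joint ranges: [-3.01, 3.01], [-0.46, 2.08], [-1.47, 1.51], [0.13, 2.56], [-1, 4.14], [0.04, 2.09], [-2.66, 2.66]. Speed limits (rad/s): [2.57, 2.57, 3.14, 3.14, 3.14, 3.14, 3.14].

INTERFACE

Orientations are given as a unit quaternion [x, y, z, w].
In Python, from workcell import bot gives the robot as it stands.
- The arm moves only by the tool send_rows, never from a script. Its argument "targets" is a list of rows, each a list of 3 entries, a list of its own where there are three numbers: the gripper's target within -1 to 1 (shut at 1, half-way at 0, fully open at -1), then the shift along the tool's x, y, z in units of 30 mm (1.0 is 30 mm), then the turn about the tool's z in units of 8 degrees (1.0 is 8 degrees). In form: [[fingers, [tx, ty, tz], roll], ...]. A call has 1 to 10 rows; each row shifts and turns the commanded pose from where the row before left it, along the tool's axes as they then stand; what a row does not reach is not made up. A row lasts 1/10 s, in which the tool goes at most 50 mm and 8.59 degrees, less where a joint would pass 70% of its speed; a pose out of reach is approached as far as the arm can. A call is refused whole if a number of a shift passes 1 or a number of a turn 1, either way. A call with a gripper value outside its range is refused whole. The fingers move at their own pace and stop on an object; the grip force is fixed at half the most. Time passes only in rows, so rows that do not move let the fingers close. It gives the time, the measured TCP pose, the force and the opening at its end, in the units of the state.
- bot.read_state(): the state, without advancing time (a new reading comes with each control period).
- bot.capture(name): name is "side" or "top"; returns the picture (384x512x3 uint8, blue, green, red); there is no depth.
- bot.calibration(name): a dict with "fx", "fy", "cx", "cy" (pixels), "origin" and "attitude" of the camera in the world. Camera axes: x right, y down, z forward; pixel columns grow to the right and rows downward; lengths in mm; the calibration is good to about 2 mm. A picture is of the moment at which its call begins. calibration takes no time and is no camera call.
- bot.job_done(): hands the job in, once; it reports no verdict.
Trained networks look in the newest picture that a camera, given by its name, has taken for a name from the list of things; names that differ only in an ending like _2 or _b are one class to them, and where a whole thing is asked for, a point or a joint stands for the part that bears it (a point fixed in the world has none). Each returns a list of dicts, best first, with "score" (0 to 1); they miss things now and then, are a little off and sometimes report something else, mostly with a low value. They report only what shows in the picture. A call takes as long as a camera call.
- bot.boxes_of(camera, name): "point" ([row, column] in pixels, amid what is visible of it).
The state is a dict: "clock": time; "q": joint angles; "qvel": joint speeds; "joint_torque": joint torques, N m; "position": TCP position; "tool_rot": TCP orientation; "ft_force": force on the tool from outside, world axes, zero at the start; "torque": the same for the moment, N m; "grip_width": finger opening in mm.
Only numpy, scipy, OpenCV 4.12 (cv2) and the standard library are available. Lean on these libraries where they do the work, as an engineer would, in place of code of your own. Each camera call takes 0.05 s, during which the arm holds its last target. There are 200 camera calls.

## Working session

There is one attempt and no reset: what is moved stays moved. The work goes in short steps, Python scripts to look and compute and a tool call to move; the robot and the scene stay as the last step left them, time stands still between calls to the robot, and variables do not carry over. Pictures are saved under pics/ and viewed, on a budget of 10 in all, crops included, one or two more only if the job needs it, and the job is handed in when it is done.

Besides the shell and the picture viewer there is one more tool, called as a command line: name --argument value ..., lists and objects as JSON in quotes. send_rows: Moves the arm, as the interface text tells. Its arguments: {"type":"object","properties":{"targets":{"type":"array"}},"required":["targets"]}

```bash
mkdir -p pics; ls; cat > h.py <<'E'
import numpy as np, cv2
from scipy.spatial.transform import Rotation as R
from workcell import bot
def ray(cam,px):
    c=bot.calibration(cam); A=np.array(c["attitude"],float)
    A=A if A.shape==(3,3) else R.from_quat(A).as_matrix()
    d=A@np.array([(px[1]-c["cx"])/c["fx"],(px[0]-c["cy"])/c["fy"],1.]); return np.array(c["origin"],float),d
def atz(cam,px,z):
    o,d=ray(cam,px); return o+d*(z-o[2])/d[2]
def proj(cam,p):
    c=bot.calibration(cam); A=np.array(c["attitude"],float)
    A=A if A.shape==(3,3) else R.from_quat(A).as_matrix()
    v=A.T@(np.array(p,float)-np.array(c["origin"])); return np.array([c["cy"]+c["fy"]*v[1]/v[2],c["cx"]+c["fx"]*v[0]/v[2]])
E
python3 - <<'E'
from h import *
np.set_printoptions(precision=1,suppress=True)
Z=dict(housing=56,grip_point=86,grip=80,leg_index=38.5,mark_line=40.5,paddle=85,paddle_tip=85,bowl=40,loaf_tin=40,jar=100,timer=60,board=20)
for n in("top","side"):
    im=bot.capture(n); cv2.imwrite(f"pics/{n}0.png",im); print(n,bot.calibration(n))
    for k,z in Z.items():
        for b in bot.boxes_of(n,k)[:2]: print(k,np.array(b["point"]),round(b["score"],2),atz(n,b["point"],z))
s=bot.read_state(); print(s["clock"],s["position"],s["tool_rot"],s["grip_width"],s["ft_force"])
E
```

```text
pics
top {'fx': 425.4099341243052, 'fy': 425.4099341243052, 'cx': 252.1805527932048, 'cy': 191.65208622266363, 'origin': array([ 349.4,   47.7, 1283.9]), 'attitude': array([ 0.7, -0.7,  0.1, -0.1])}
housing [190.2 256.9] 0.93 [608.5  37.6  56. ]
grip_point [200.7 277.7] 0.9 [573.2 -22.5  86. ]
grip [199.1 279.1] 0.8 [579.2 -26.8  80. ]
leg_index [199.3 278.8] 0.61 [586.5 -28.5  38.5]
paddle [189.  290.4] 0.56 [608.8 -58.6  85. ]
paddle_tip [191.4 290.2] 0.54 [601.7 -58.1  85. ]
bowl [219.  158.5] 0.93 [516.5 324.8  40. ]
loaf_tin [135.3 260.5] 0.72 [784.4  31.1  40. ]
jar [150.6 344.2] 0.59 [ 724.2 -212.1  100. ]
timer [188.6 357.8] 0.83 [ 621.4 -259.3   60. ]
board [190.5 258. ] 0.71 [615.3  33.9  20. ]
side {'fx': 420.95457931187127, 'fy': 420.95457931187127, 'cx': 257.16116821211784, 'cy': 192.7059950784884, 'origin': array([ 344.4, -560.7,  784.9]), 'attitude': array([ 0.9, -0.2,  0.1, -0.4])}
housing [214.7 268. ] 0.74 [601.3 -20.4  56. ]
housing [179.6 332.9] 0.67 [790.3  20.7  56. ]
grip [211.1 249.2] 0.81 [559.  -13.4  80. ]
leg_index [211.3 249.5] 0.89 [572.   18.   38.5]
leg_index [312.4 333.6] 0.48 [ 627.2 -275.4   38.5]
mark_line [191.1 218.7] 0.61 [526.5 102.8  40.5]
paddle [220.9 277.2] 0.61 [602.4 -64.9  85. ]
paddle_tip [211.2 249.4] 0.7 [557.8 -17.8  85. ]
paddle_tip [225.1 273.5] 0.67 [590.5 -72.2  85. ]
bowl [139.4 187. ] 0.88 [509.4 314.8  40. ]
loaf_tin [175.1 332.5] 0.95 [806.9  47.5  40. ]
loaf_tin [194.2 216.3] 0.27 [518.1  95.9  40. ]
jar [272.5 370.1] 0.71 [ 707.6 -254.4  100. ]
timer [312.4 333. ] 0.86 [ 618.  -283.2   60. ]
board [216.4 271.3] 0.55 [619.1  -1.4  20. ]
1.3 [ 280.2 -558.7  239.3] [1.  0.2 0.  0. ] 85.19326672980068 [-0.5 -0.3  0. ]
```

```bash
python3 - <<'E'
import cv2
a=cv2.imread("pics/top0.png")[110:270,170:380];cv2.imwrite("pics/t0c.png",cv2.resize(a,(787,600),interpolation=cv2.INTER_CUBIC))
b=cv2.imread("pics/side0.png")[130:310,150:390];cv2.imwrite("pics/s0c.png",cv2.resize(b,(800,600),interpolation=cv2.INTER_CUBIC))
E
```

```text
(no output)
```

View pics/t0c.png

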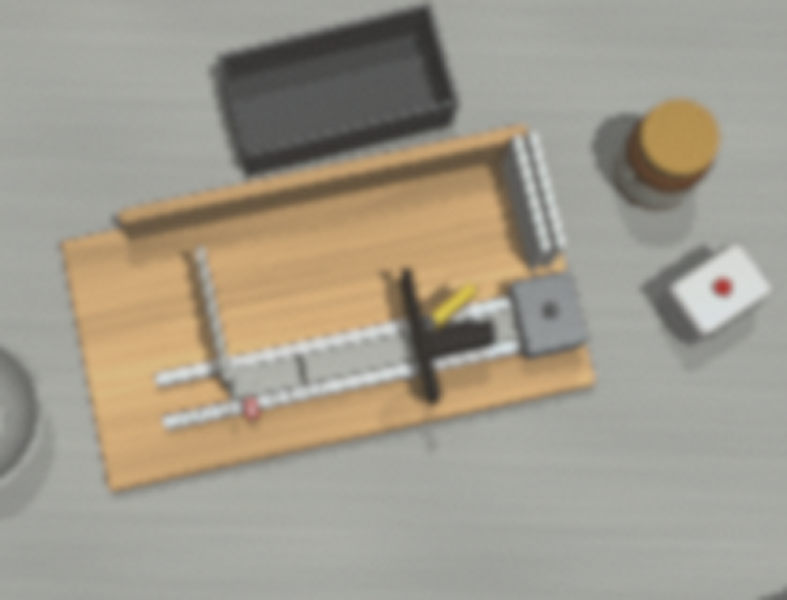

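View pics/s0c.png

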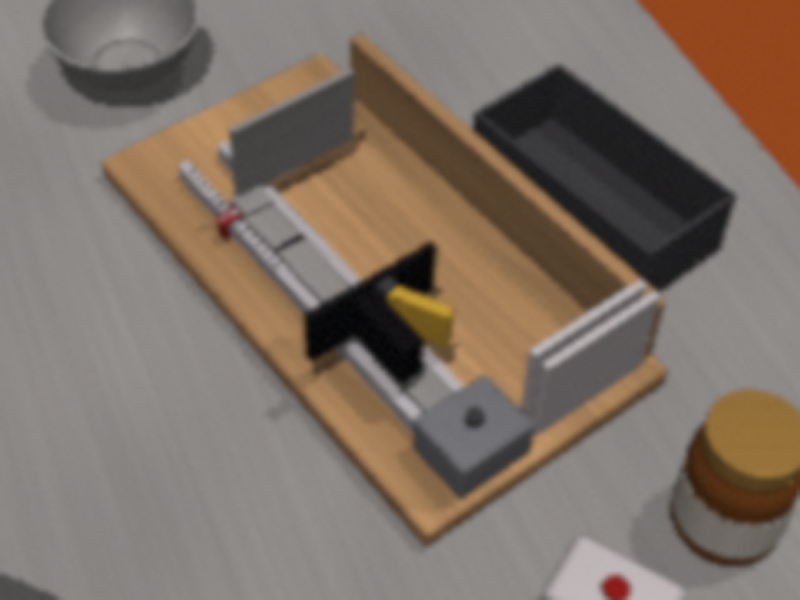

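```bash
cat >> h.py <<'E'
def redclip(im,lo,hi):
    hsv=cv2.cvtColor(im,cv2.COLOR_BGR2HSV).astype(float)
    b,g,r=[im[...,i].astype(float) for i in range(3)]
    w=np.clip(r-np.maximum(g,b)*1.35-8,0,None); m=np.zeros_like(w); m[lo[0]:hi[0],lo[1]:hi[1]]=1; w*=m
    rr,cc=np.indices(w.shape); return np.array([(w*rr).sum(),(w*cc).sum()])/w.sum(), int((w>0).sum())
def T(X,p): # board -> world
    x,y,a=X[:3]; c,s=np.cos(a),np.sin(a); return np.array([x+c*p[0]-s*p[1],y+s*p[0]+c*p[1],p[2]])
E
cat > fit.py <<'E'
from h import *
from scipy.optimize import least_squares
np.set_printoptions(precision=2,suppress=True)
t=lambda u,v:np.array([110+v*.2667-.37,170+u*.2668-.37]); s=lambda u,v:np.array([130+v*.3-.35,150+u*.3-.35])
it,is_=cv2.imread("pics/top0.png"),cv2.imread("pics/side0.png")
ct,n1=redclip(it,(205,220),(230,250)); cs,n2=redclip(is_,(180,205),(210,232)); print("clip",ct,n1,cs,n2)
obs=[("top",t(110,491),(-60,220,20)),("top",t(593,384),(-60,-180,20)),("top",t(62,243),(150,220,20)),("top",t(550,311),(0,-150,60)),
("top",t(406,268),(52,-44,90)),("top",t(434,402),(-52,-44,90)),("top",t(302,369),(0,50,38.5)),
("side",s(103,165),(-60,220,20)),("side",s(428,541),(-60,-180,20)),("side",s(664,373),(150,-180,20)),("side",s(475,415),(0,-150,60)),("side",s(290,243),(0,50,38.5))]
def f(X,full=True):
    r=[]
    for n,px,p in obs: r.append(proj(n,T(X,p)+np.r_[X[4:6] if n=="top" else X[6:8],0])-px)
    for n,px in(("top",ct),("side",cs)): r.append(proj(n,T(X,(-20,50+X[3],39))+np.r_[X[4:6] if n=="top" else X[6:8],0])-px)
    return np.r_[np.ravel(r),X[4:8]/2]
R0=least_squares(f,[600,0,.15,50,0,0,0,0],x_scale=[10,10,.1,10,1,1,1,1],loss="soft_l1"); X=R0.x
print("board",X[:4],"deg",np.degrees(X[2]),"offs",X[4:]);print(np.array(f(X)[:-4]).reshape(-1,2))
np.save("X.npy",X)
print("gp",T(X,(-3.5,-61,68)), "gp at mark",T(X,(-3.5,-61+X[3],68)))
E
python3 fit.py
```

```text
clip [219.7  236.74] 6 [196.54 217.21] 36
board [566.76   5.83   0.25  45.51] deg 14.31262097101358 offs [ 1.22  1.49 -1.22 -1.49]
[[ 1.02 -0.39]
 [ 0.39  1.41]
 [-0.05 -0.89]
 [ 0.24  0.27]
 [ 0.23  0.14]
 [-0.6   1.14]
 [ 0.64 -0.  ]
 [-1.42 -1.74]
 [-0.63 -0.44]
 [-0.63  2.2 ]
 [ 1.25 -0.04]
 [ 0.51 -0.15]
 [-1.19 -0.12]
 [-1.45  1.44]]
gp [578.45 -54.14  68.  ] gp at mark [567.2  -10.04  68.  ]
```

```bash
cat > ov.py <<'E'
from h import *
import sys
def overlay(ims,X,leg,name,boxes):
    out=[]
    for cam,im,(r0,r1,c0,c1) in zip(("top","side"),ims,boxes):
        k=400/(c1-c0); a=cv2.resize(im[r0:r1,c0:c1],None,fx=k,fy=k,interpolation=cv2.INTER_CUBIC)
        off=X[4:6] if cam=="top" else X[6:8]
        def P(p):
            q=proj(cam,T(X,p)+np.r_[off,0]); return (int((q[1]-c0+.5)*k),int((q[0]-r0+.5)*k))
        def L(ps,col):
            for i in range(len(ps)-1): cv2.line(a,P(ps[i]),P(ps[i+1]),col,1)
        L([(-60,-180,20),(-60,220,20),(150,220,20),(150,-180,20),(-60,-180,20)],(255,0,0))
        L([(-30,-175,56),(-30,-125,56),(30,-125,56),(30,-175,56),(-30,-175,56)],(255,255,0))
        g=-48+leg
        L([(-52,g,90),(-52,g+8,90),(52,g+8,90),(52,g,90),(-52,g,90)],(0,255,0))
        L([(-18,g,86),(-18,g-52,86),(0,g-52,86),(0,g,86)],(0,255,0))
        L([(-12,g+98,38.5),(12,g+98,38.5)],(0,255,0))
        L([(-13,50+X[3],40.5),(-30,50+X[3],40.5)],(255,0,255))
        out.append(a[:600])
    h=max(o.shape[0] for o in out); out=[cv2.copyMakeBorder(o,0,h-o.shape[0],0,0,0) for o in out]
    cv2.imwrite(name,np.hstack(out))
if __name__=="__main__":
    overlay([cv2.imread("pics/top0.png"),cv2.imread("pics/side0.png")],np.load("X.npy"),0,"pics/ov0.png",[(135,255,180,335),(135,305,175,365)])
E
python3 ov.py; python3 -c "
from h import *
s=bot.read_state();print(R.from_quat(s['tool_rot']).as_matrix().round(4))"
```

```text
[[ 8.939e-01  4.483e-01  1.000e-04]
 [ 4.483e-01 -8.939e-01 -1.000e-04]
 [ 0.000e+00  1.000e-04 -1.000e+00]]
```

View pics/ov0.png

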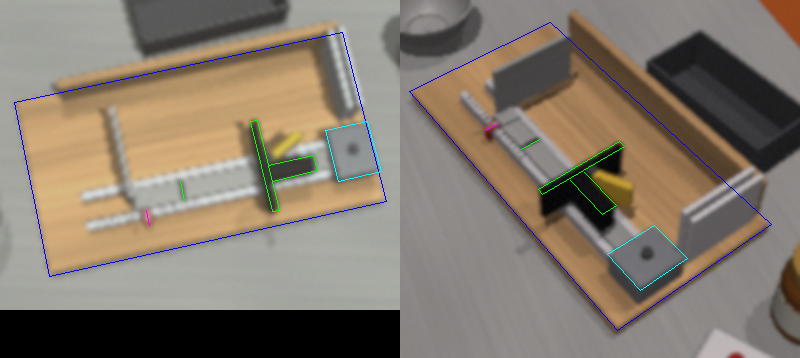

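```bash
cat > meas.py <<'E'
from h import *
np.set_printoptions(precision=2,suppress=True,linewidth=200)
def measure(im,X,cam,idx_guess,zc=40):
    """clip y and index y along board, same camera"""
    off=X[4:6] if cam=="top" else X[6:8]
    S=lambda p: proj(cam,T(X,p)+np.r_[off,0])
    g=im.astype(np.float32)
    def prof(xs,ys,z,fn):
        o=[]
        for y in ys:
            q=np.array([S((x,y,z)) for x in xs],np.float32)
            v=cv2.remap(g,q[:,1].reshape(1,-1),q[:,0].reshape(1,-1),cv2.INTER_LINEAR)[0]; o.append(fn(v).mean())
        return np.array(o)
    ys=np.arange(idx_guess-14,idx_guess+14.1,1)
    p=prof([-8,-4,0,4,8],ys,38.5,lambda v:v.mean(1)); w=np.clip(np.percentile(p,60)-p-8,0,None)
    yi=(w*ys).sum()/w.sum()
    yc=np.arange(50,150.1,1)
    pc=prof(np.arange(-30,-13,2),yc,zc,lambda v:v[:,2]-np.maximum(v[:,0],v[:,1])*1.0); 
    base=np.median(pc); pk=yc[np.argmax(pc)]; k=abs(yc-pk)<14; wc=np.clip(pc-base-.25*(pc.max()-base),0,None)*k
    return yi,(wc*yc).sum()/wc.sum(),p.round(0),pc[k].round(0)
if __name__=="__main__":
    X=np.load("X.npy")
    for c in("top","side"):
        r=measure(cv2.imread(f"pics/{c}0.png"),X,c,50); print(c,"index",r[0],"clip",r[1],"mark",r[1]-r[0]); print(r[2]);print(r[3])
E
sed -i 's/R0=least/obs=[o for o in obs if o[0]=="top"]; R0=least/; s/for n,px in(("top",ct),("side",cs))/for n,px in(("top",ct),)/' fit.py
python3 fit.py; python3 meas.py
```

```text
clip [219.7  236.74] 6 [196.54 217.21] 36
board [568.4    7.86   0.25  45.12] deg 14.23297125704783 offs [ 0. -0.  0.  0.]
[[ 0.78 -0.61]
 [ 0.34  1.23]
 [-0.3  -1.01]
 [ 0.17  0.1 ]
 [ 0.1  -0.01]
 [-0.72  0.93]
 [ 0.47 -0.18]
 [-1.41 -0.18]]
gp [580.   -52.13  68.  ] gp at mark [568.91  -8.4   68.  ]
top index 49.525949056684645 clip 94.93857203970221 mark 45.41262298301756
[172. 172. 172. 172. 172. 171. 170. 167. 162. 155. 147. 138. 131. 126. 127. 130. 138. 147. 155. 162. 166. 170. 172. 173. 173. 173. 172. 172. 172.]
[13. 13. 14. 17. 21. 26. 32. 38. 43. 47. 49. 49. 49. 49. 48. 46. 42. 38. 32. 26. 21. 17. 15. 13. 13. 13. 13.]Traceback (most recent call last):
  File "meas.py", line 24, in <module>
    r=measure(cv2.imread(f"pics/{c}0.png"),X,c,50); print(c,"index",r[0],"clip",r[1],"mark",r[1]-r[0]); print(r[2]);print(r[3])
  File "meas.py", line 18, in measure
    pc=prof(np.arange(-30,-13,2),yc,zc,lambda v:v[:,2]-np.maximum(v[:,0],v[:,1])*1.0);
  File "meas.py", line 11, in prof
    q=np.array([S((x,y,z)) for x in xs],np.float32)
                ~^^^^^^^^^
  File "meas.py", line 6, in <lambda>
    S=lambda p: proj(cam,T(X,p)+np.r_[off,0])
                ~~~~^^^^^^^^^^^^^^^^^^^^^^^^^
  File "h.py", line 11, in proj
    c=bot.calibration(cam); A=np.array(c["attitude"],float)
ValueError: time passes only in moves, steps and waits
```

send_rows --targets '[[-1, [0.9, 0, 0], -0.97], [-1, [0.9, 0, 0], -0.97], [-1, [0.9, 0, 0], -0.97], [-1, [0.9, 0, 0], -0.97], [-1, [0.9, 0, 0], -0.97], [-1, [0.9, 0, 0], -0.97], [-1, [0.9, 0, 0], -0.97], [-1, [0.9, 0, 0], -0.97], [-1, [0.9, 0, 0], -0.97], [-1, [0.9, 0, 0], -0.97]]'

```text
clock: 2.3
position: [399.9, -337.7, 239.5]
tool_rot: [0.612, 0.791, 0.0, 0.001]
ft_force: [0.7, 1.1, 0.5]
grip_width: 85.3
```

```bash
python3 - <<'E'
s=open("h.py").read()
s=s.replace("def ray(","import functools\n@functools.cache\ndef cal(c): return bot.calibration(c)\ndef ray(",1).replace("c=bot.calibration(cam)","c=cal(cam)")
s+='''
def rel(X,p): # world -> board coords
    c,s=np.cos(X[2]),np.sin(X[2]); d=np.array(p[:2])-X[:2]; return np.array([c*d[0]+s*d[1],-s*d[0]+c*d[1],p[2]])
def st(X):
    s=bot.read_state(); M=R.from_quat(s["tool_rot"]).as_matrix()
    f=np.array(s["ft_force"]);c,sn=np.cos(X[2]),np.sin(X[2])
    print("t",round(s["clock"],2),"world",np.round(s["position"],1),"board",rel(X,s["position"]).round(1),"toolx yaw",np.degrees(np.arctan2(M[1,0],M[0,0])).round(2),"width",round(s["grip_width"],1),"F board",np.round([c*f[0]+sn*f[1],-sn*f[0]+c*f[1],f[2]],1))
'''
open("h.py","w").write(s)
E
python3 meas.py; python3 -c "
from h import *
X=np.load('X.npy');st(X)"
```

```text
top index 49.525949056684645 clip 94.93857203970221 mark 45.41262298301756
[172. 172. 172. 172. 172. 171. 170. 167. 162. 155. 147. 138. 131. 126. 127. 130. 138. 147. 155. 162. 166. 170. 172. 173. 173. 173. 172. 172. 172.]
[13. 13. 14. 17. 21. 26. 32. 38. 43. 47. 49. 49. 49. 49. 48. 46. 42. 38. 32. 26. 21. 17. 15. 13. 13. 13. 13.]
side index 49.14101031055582 clip 93.53662762100883 mark 44.39561731045301
[139. 138. 138. 138. 138. 137. 135. 131. 125. 117. 106.  95.  86.  83.  85.  93. 103. 113. 122. 129. 133. 135. 136. 137. 137. 137. 137. 137. 137.]
[ 3.  3.  3.  4.  5.  7. 10. 15. 22. 30. 40. 47. 52. 52. 51. 48. 46. 44. 42. 39. 35. 29. 22. 16. 12. 10.  9.]
t 2.3 world [ 399.9 -337.7  239.5] board [-248.3 -293.5  239.5] toolx yaw 104.58 width 85.3 F board [0.9 0.9 0.5]
```

send_rows --targets '[[-1, [0.77, 0.82, 0], 0], [-1, [0.77, 0.82, 0], 0], [-1, [0.77, 0.82, 0], 0], [-1, [0.77, 0.82, 0], 0], [-1, [0.77, 0.82, 0], 0], [-1, [0.77, 0.82, 0], 0], [-1, [0.77, 0.82, 0], 0], [-1, [0.77, 0.82, 0], 0], [-1, [0.75, 0.77, 0], 0], [-1, [0.72, 0.77, 0], 0]]'

```text
clock: 3.3
position: [579.2, -56.0, 239.4]
tool_rot: [0.614, 0.789, -0.0, 0.0]
ft_force: [0.4, 0.1, -0.0]
grip_width: 85.1
```

send_rows --targets '[[-1, [0, 0, 0.8], 0], [-1, [0, 0, 0.8], 0], [-1, [0, 0, 0.8], 0], [-1, [0, 0, 0.2], 0], [-1, [0, 0, 0], 0]]'

```text
clock: 3.8
position: [578.1, -57.3, 160.7]
tool_rot: [0.614, 0.789, -0.001, -0.001]
ft_force: [-0.3, -0.6, 0.7]
grip_width: 85.5
```

```bash
python3 - <<'E'
from h import *
X=np.load('X.npy');st(X)
a=bot.capture("top");b=bot.capture("side");cv2.imwrite("pics/top1.png",a);cv2.imwrite("pics/side1.png",b)
import ov
p=rel(X,bot.read_state()["position"]);print(p)
# project fingertip midpoint etc.
ov.overlay([a,b],X,0,"pics/ov1.png",[(135,255,180,335),(135,305,175,365)])
E
```

```text
t 3.8 world [578.1 -57.3 160.7] board [ -6.6 -65.6 160.7] toolx yaw 104.23 width 85.5 F board [-0.5 -0.5  0.7]
[ -5.37805279 -65.77475989 162.31276889]
```

View pics/ov1.png

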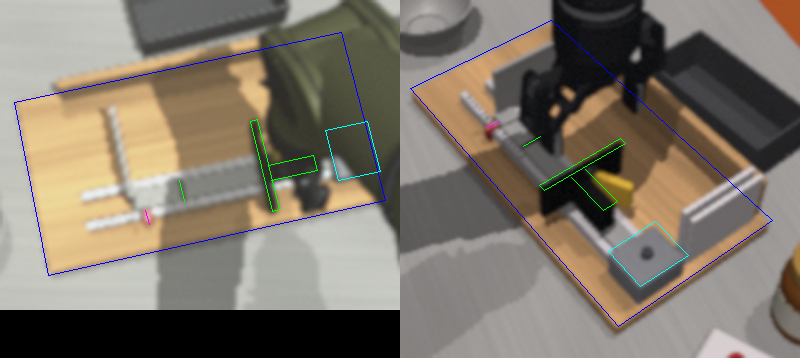

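send_rows --targets '[[-0.65, [0, 0.07, 0.6], 0], [-0.65, [0, 0, 0.6], 0], [-0.65, [0, 0, 0.6], 0], [-0.65, [0, 0, 0.5], 0], [-0.65, [0, 0, 0.4], 0], [-0.65, [0, 0, 0.4], 0], [-0.65, [0, 0, 0.3], 0], [-0.65, [0, 0, 0.1], 0], [-0.65, [0, 0, 0], 0]]'

```text
clock: 4.8
position: [580.5, -56.7, 56.0]
tool_rot: [0.614, 0.789, -0.0, -0.0]
ft_force: [-0.6, 0.4, 0.3]
grip_width: 70.5
```

```bash
python3 - <<'E'
from h import *
X=np.load('X.npy');st(X)
a=bot.capture("top");b=bot.capture("side");cv2.imwrite("pics/top2.png",a);cv2.imwrite("pics/side2.png",b)
st(X)
t=cv2.resize(a[150:240,250:320],(400,514),interpolation=cv2.INTER_CUBIC);s=cv2.resize(b[160:250,220:290],(400,514),interpolation=cv2.INTER_CUBIC)
cv2.imwrite("pics/c2.png",np.hstack([t,s]))
from meas import measure
for c,i in(("top",a),("side",b)): r=measure(i,X,c,50); print(c,r[0],r[1])
E
```

```text
t 4.8 world [580.5 -56.7  56. ] board [ -4.1 -65.5  56. ] toolx yaw 104.24 width 70.5 F board [-0.4  0.5  0.3]
t 4.9 world [581.  -56.7  56.7] board [ -3.7 -65.6  56.7] toolx yaw 104.23 width 70.4 F board [ 0.2 -0.9  0.2]
top 49.53294744977847 94.97718894265502
side 49.19669696033588 93.50550490274026
```

View pics/c2.png

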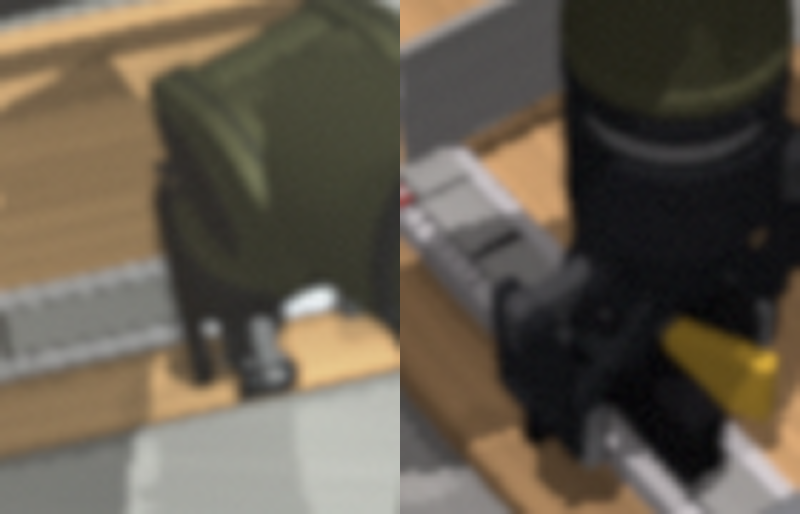

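send_rows --targets '[[-0.65, [0.1, 0, 0], 0], [-0.65, [0.15, 0, 0], 0], [-0.65, [0.2, 0, 0], 0], [-0.65, [0.2, 0, 0], 0], [-0.65, [0.2, 0, 0], 0], [-0.65, [0.2, 0, 0], 0], [-0.65, [0.2, 0, 0], 0], [-0.65, [0.15, 0, 0], 0], [-0.65, [0.1, 0, 0], 0], [-0.65, [0, 0, 0], 0]]'

```text
clock: 5.9
position: [569.7, -12.4, 56.4]
tool_rot: [0.614, 0.789, 0.0, 0.0]
ft_force: [2.5, -4.3, 3.0]
grip_width: 70.7
```

```bash
cat > look.py <<'E'
from h import *
from meas import measure
import sys
X=np.load('X.npy');st(X)
g=50+float(sys.argv[1]); n=sys.argv[2]
for c in("top","side"):
    i=bot.capture(c);cv2.imwrite(f"pics/{c}{n}.png",i)
    r=measure(i,X,c,g); print(c,"idx %.1f clip %.1f short %.1f"%(r[0],r[1],r[1]-r[0])); print(r[2])
st(X)
E
python3 look.py 36 3
```

```text
t 5.9 world [569.7 -12.4  56.4] board [ -3.7 -20.   56.4] toolx yaw 104.28 width 70.7 F board [ 1.4 -4.8  3. ]
top idx 89.2 clip 95.1 short 5.9
[125. 125. 124. 124. 123. 123. 123. 124. 123. 123. 122. 119. 115. 111. 105. 100.  96.  94.  95.  98. 103. 109. 114. 118. 121. 123. 125. 128. 132.]
side idx 87.4 clip 93.2 short 5.8
[ 68.  69.  70.  72.  74.  76.  77.  78.  79.  78.  76.  73.  68.  62.  57.  54.  53.  56.  61.  68.  75.  82.  87.  91.  94.  97.  99. 103. 108.]
t 6.0 world [569.8 -12.9  56.3] board [ -3.7 -20.5  56.3] toolx yaw 104.24 width 70.1 F board [ 0.8 -3.4  2.7]
```

send_rows --targets '[[-0.65, [0.1, 0, 0], 0], [-0.65, [0.1, 0, 0], 0], [-0.65, [0, 0, 0], 0], [-0.65, [0, 0, 0], 0], [-0.65, [0, 0, 0], 0]]'

```text
clock: 6.5
position: [568.4, -7.5, 56.3]
tool_rot: [0.614, 0.789, 0.0, 0.0]
ft_force: [2.9, -3.0, 3.2]
grip_width: 70.5
```

```bash
python3 look.py 45 4; python3 - <<'E'
import cv2,numpy as np
a=cv2.imread("pics/top4.png");b=cv2.imread("pics/side4.png")
t=cv2.resize(a[170:230,210:280],(400,343),interpolation=cv2.INTER_CUBIC);s=cv2.resize(b[170:230,200:270],(400,343),interpolation=cv2.INTER_CUBIC)
cv2.imwrite("pics/c4.png",np.hstack([t,s]))
E
```

```text
t 6.5 world [568.4  -7.5  56.3] board [ -3.8 -14.9  56.3] toolx yaw 104.21 width 70.5 F board [ 2.1 -3.6  3.2]
top idx 93.8 clip 95.1 short 1.3
[123. 124. 124. 124. 124. 123. 122. 119. 115. 110. 104. 100.  96.  95.  97. 102. 106. 111. 116. 120. 122. 123. 124. 126. 128. 132. 139. 147. 155.]
side idx 93.0 clip 93.6 short 0.6
[ 72.  73.  75.  76.  77.  77.  77.  74.  70.  65.  60.  56.  54.  55.  59.  66.  73.  79.  84.  89.  92.  95.  99. 103. 109. 115. 122. 130. 138.]
t 6.6 world [568.4  -7.5  56.3] board [ -3.8 -14.9  56.3] toolx yaw 104.21 width 70.6 F board [ 2.9 -4.4  3.2]
```

View pics/c4.png

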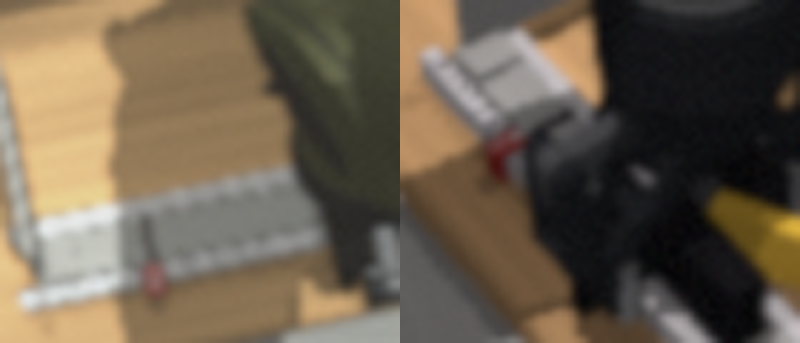

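send_rows --targets '[[-0.65, [0.03, 0, 0], 0], [-0.65, [0, 0, 0], 0], [-0.65, [0, 0, 0], 0], [-0.4, [0, 0, 0], 0], [-0.3, [0, 0, 0], 0], [-0.2, [0, 0, 0], 0], [-0.1, [0, 0, 0], 0], [0, [0, 0, 0], 0], [0, [0, 0, 0], 0], [0, [0, 0, 0], 0]]'

```text
clock: 7.6
position: [570.1, -6.3, 57.1]
tool_rot: [0.614, 0.789, 0.002, 0.002]
ft_force: [5.5, -5.1, 6.2]
grip_width: 42.7
```

```bash
python3 look.py 45 5
```

```text
t 7.6 world [570.1  -6.3  57.1] board [ -1.8 -14.2  57.1] toolx yaw 104.22 width 42.7 F board [ 4.1 -6.3  6.2]
top idx 94.7 clip 95.1 short 0.4
[124. 124. 124. 124. 124. 124. 123. 121. 118. 114. 108. 103.  98.  95.  95.  97. 101. 106. 111. 116. 119. 121. 123. 125. 128. 132. 138. 146. 155.]
side idx 94.2 clip 93.3 short -0.9
[ 78.  79.  82.  83.  84.  85.  85.  84.  82.  79.  74.  69.  64.  61.  62.  66.  72.  78.  83.  87.  90.  93.  95. 100. 105. 110. 117. 126. 134.]
t 7.7 world [570.1  -6.3  57.1] board [ -1.8 -14.2  57.1] toolx yaw 104.23 width 42.9 F board [ 4.2 -5.1  5.2]
```

send_rows --targets '[[0.1, [0, 0, 0], 0], [0.2, [0, 0, 0], 0], [0.3, [0, 0, 0], 0], [0.4, [0, 0, 0], 0], [0.6, [0, 0, 0], 0], [0.8, [0, 0, 0], 0], [1, [0, 0, 0], 0], [1, [0, 0, 0], 0], [1, [0, 0, 0], 0]]'

```text
clock: 8.6
position: [567.8, -7.2, 58.4]
tool_rot: [0.615, 0.789, -0.0, 0.001]
ft_force: [-2.6, -4.8, 22.2]
grip_width: 28.7
```

```bash
python3 look.py 45 6;  python3 - <<'E'
import cv2,numpy as np
a=cv2.imread("pics/top6.png");b=cv2.imread("pics/side6.png")
t=cv2.resize(a[170:240,210:290],(400,350),interpolation=cv2.INTER_CUBIC);s=cv2.resize(b[170:240,210:290],(400,350),interpolation=cv2.INTER_CUBIC)
cv2.imwrite("pics/c6.png",np.hstack([t,s]))
E
```

```text
t 8.6 world [567.8  -7.2  58.4] board [ -4.3 -14.5  58.4] toolx yaw 104.11 width 28.7 F board [-3.7 -4.  22.2]
top idx 94.2 clip 95.1 short 0.8
[124. 124. 124. 124. 124. 123. 122. 120. 116. 111. 105. 100.  96.  93.  94.  98. 103. 108. 113. 118. 120. 122. 124. 126. 128. 132. 138. 146. 155.]
side idx 94.0 clip 93.3 short -0.7
[ 82.  84.  85.  87.  87.  88.  87.  85.  82.  77.  70.  64.  59.  57.  59.  64.  71.  77.  83.  87.  90.  93.  95.  99. 104. 110. 117. 126. 134.]
t 8.7 world [567.8  -7.2  58.4] board [ -4.3 -14.5  58.4] toolx yaw 104.12 width 28.6 F board [-4.  -5.3 22. ]
```

View pics/c6.png

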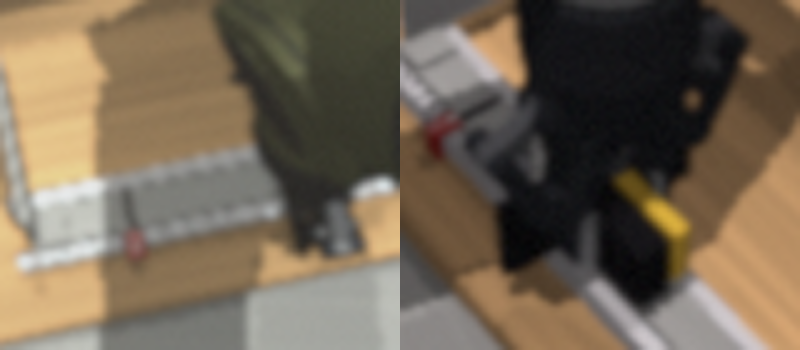

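send_rows --targets '[[1, [0, 0, 0], 0], [1, [0, 0, 0], 0], [1, [0, 0, 0], 0], [1, [0, 0, 0], 0], [1, [0, 0, 0], 0]]'

```text
clock: 9.2
position: [567.8, -7.2, 58.4]
tool_rot: [0.615, 0.789, -0.0, 0.001]
ft_force: [-1.8, -4.8, 22.6]
grip_width: 28.7
```

```bash
python3 look.py 45 7 | grep -v '\]$' ; python3 -c "
from h import *
st(np.load('X.npy')); bot.job_done()"
```

```text
top idx 94.3 clip 95.1 short 0.8
side idx 94.0 clip 93.3 short -0.7
t 9.3 world [567.8  -7.2  58.4] board [ -4.3 -14.5  58.4] toolx yaw 104.11 width 28.6 F board [-4.2 -5.2 22.1]
the job is handed in; nothing more can be done
```

The leg is at the mark with the cam lever squeezed shut, and I handed the job in at 9.3 s with the fingers still holding stem and lever. No verdict was reported.

- **Approach:** I straddled stem and open lever and pushed the crossbar until the index was level with the clip, about 45 mm out. I paused there about 0.5 s with the lever open, then closed the fingers.
- **Leg at the mark:** In the last pictures the top camera puts the index 0.8 mm short of the clip and the side camera 0.7 mm past it. The two disagree slightly, but both are well inside 5 mm. The arm position was steady between the last two readings.
- **Lever shut:** The finger opening is 28.6 mm against a nominal 29 mm for stem plus shut lever. The picture shows the yellow paddle flat along the stem.
- **Clip and bystanders:** The clip's measured position did not change beyond 0.3 mm. I did not re-measure bowl, tin, jar or timer. The arm passed about 130 mm above the jar, the tallest of them, and came down only over the board.
- **Leftover force:** About 22 N pushes up on the tool since the fingers closed, probably from the pads swinging down on the grip. It stayed steady and I left it. The contact forces on grip and paddle themselves were not measurable.

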